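# Switch off the charger's socket on the bench strip

## Task

The USB charger plugged into the bench socket strip has done its job: switch off the socket it sits in, with a light fingertip press on the raised near end of that socket's rocker until it tips over, then take the hand away. Leave the other four sockets switched on, leave everything that is plugged in seated where it is, and do not disturb the tools and parts lying around. Nothing is to be picked up.

Things in the scene. Friction and masses are not known exactly. Their poses are not given: they have to be found in the camera images.
- strip: bench socket strip, screwed down and fed from below: aluminium, black ends, 360 mm long (y) x 104 wide (x) x 42 high, plus a flat steel lug to 203 mm from the centre at each end. Origin: centre of its underside; +x runs from the rocker row (x = -28 mm) to the row of five round sockets (x = +20, 62 apart along y). Four sockets hold white plug-in units in any order; the rightmost is empty
- rocker0 (a point): middle of the leftmost rocker as seen from the robot, 47 mm above the bench, where its two top faces meet; fixed, with the strip's axes. Its socket's centre lies 48 mm behind it, along the strip's +x. Black, a shallow V seen from the side, 31 mm long (x) x 25 wide, tipping about the y axis 3 mm below this point; bezel 37 x 31 mm, top 44 mm above the bench
- rocker1 (a point): middle of the second from the left rocker as seen from the robot, 47 mm above the bench, where its two top faces meet; fixed, with the strip's axes. Its socket's centre lies 48 mm behind it, along the strip's +x. Built like rocker0
- rocker2 (a point): middle of the middle rocker as seen from the robot, 47 mm above the bench, where its two top faces meet; fixed, with the strip's axes. Its socket's centre lies 48 mm behind it, along the strip's +x. Built like rocker0
- rocker3 (a point): middle of the second from the right rocker as seen from the robot, 47 mm above the bench, where its two top faces meet; fixed, with the strip's axes. Its socket's centre lies 48 mm behind it, along the strip's +x. Built like rocker0
- rocker4 (a point): middle of the rightmost rocker as seen from the robot, 47 mm above the bench, where its two top faces meet; fixed, with the strip's axes. Its socket's centre lies 48 mm behind it, along the strip's +x. Built like rocker0
- switch0 (a joint): tilt of rocker0, rad: 0 = on, 0.36 = off. On: far half (white bar) level at 47 mm, near half (white ring) slopes up to its end, 15 mm nearer the robot and 52 mm above the bench. Press that end straight down with 3 to 4 N: after 3 mm (past 0.18 rad) it snaps over and the near half lies level at 47 mm, on a hard stop. A fingertip 13 to 15 mm nearer than the middle suits; it may overhang the bezel
- switch1 (a joint): tilt of rocker1, rad: 0 = on, 0.36 = off. Near end up when on, down when off; works like switch0
- switch2 (a joint): tilt of rocker2, rad: 0 = on, 0.36 = off. Near end up when on, down when off; works like switch0
- switch3 (a joint): tilt of rocker3, rad: 0 = on, 0.36 = off. Near end up when on, down when off; works like switch0
- switch4 (a joint): tilt of rocker4, rad: 0 = on, 0.36 = off. Near end up when on, down when off; works like switch0
- charger: the USB charger, the only plain square block: white, 46 x 46 mm, with two dark rectangular USB slots side by side on its flat top; its round boss (38 mm wide, 15.6 mm deep) sits loosely in one of the sockets. Origin: underside of the boss, on the socket floor, 27 mm above the bench, on the socket's axis; z up; its top is 56 mm above the origin
- timer: a plug-in mechanical timer: white, 54 x 54 mm square body with a notched round dial of 49 mm and a small centre knob on top; origin as the charger's, top 56 mm above it
- adapter: a round white plug-in adapter, 53 mm across, with a socket recess in its top; origin as the charger's, top 49 mm above it
- cover: a flat round white blanking cover, 46 mm across, with a small ridge; origin as the charger's, top 23 mm above it
- screwdriver: a screwdriver, 160 mm long, lying near the strip's front; origin in its middle, on the bench; bystander
- tweezers: steel tweezers, 110 mm long, 8 mm high, lying near the strip's front; origin in the middle, on the bench; bystander
- spool: a spool of solder, 54 mm across, 40 mm high, standing behind the strip; origin at its underside; bystander
- jar: a small brown flux jar, 44 mm across, 45 mm high, behind the strip; origin at its underside; bystander
- multimeter: a hand multimeter lying on its back, 145 x 78 mm, 45 mm high over its knob, right of the strip; origin at its underside; bystander
- board: a circuit board with a small transformer, 100 x 75 mm, 27 mm high, left of the strip; origin at its underside; bystander
- heatsink: a finned aluminium heat sink, 60 x 50 mm, 28 mm high, right of the robot's work area; origin at its underside; bystander
There are look-alikes about, which are no part of the job. Leave any brown or turquoise look-alike of the cover alone.

How it is judged:
By the outcome, as a careful person would: the job done as asked, in the order asked, and still so for the second after the job is handed in, with the robot touching nothing.
It also fails if it takes over 34 s, if anything falls off the work surface, if the arm or the gripper's body presses on something with over 40 N, if the wrist force passes 120 N, or if a joint passes its speed limit or range.

## Robot

A 6-joint arm with a two-finger parallel gripper is mounted at the origin on the work surface. World frame = base frame: x ahead of the robot, y to its left, z up, the work surface at z = 0. Lengths are in m, angles in degrees, forces in N, time in s.
With the tool pointing down it reaches from about 0.25 to 0.725 m from the base axis. Payload 9.7 kg.
Tool frame: the origin (TCP) lies at the very end of the fingers, on their centre line; the grasp point (between the pads) lies 19 mm behind it (bot.pinch_z is the distance from the TCP to the grasp point, in m); x points along the fingers, z is the direction in which the jaws open and shut, and the axes are right-handed (so a half turn about x gives the same grasp; the last joint's range is limited). The gripper opens to 85 mm and grips with 20 to 120 N. Pads are 22 mm wide; open, the fingers measure 114 mm over their backs; the gripper's body (76 mm by 85 mm) begins 54 mm behind the grasp point. The pads swing forward as they close: fully open they stand 13 mm farther back than shut.
Start: joints at [-70.302, 4.979, 10.078, 95.1, 0, 90], TCP at [0.185, -0.518, 0.231] pointing down, gripper open.
Joint ranges: [-179.16, 179.16], [-48.56, 103.87], [-65.8, 70.77], [-126.05, 130.52], [-82.76, 87.17], [-180, 180]. Speed limits (degrees/s): [127.2, 127.2, 147.25, 180, 180, 180].

## Interface

Orientations are given as [roll, pitch, yaw] about the fixed x, y, z axes, in that order (R = Rz(yaw) Ry(pitch) Rx(roll)).
In Python, from workcell import bot gives the robot as it stands.
- The arm moves only by the tool play_rows, never from a script. Its argument "rows" is a list of rows, each a list of 3 entries, a list of its own where there are three numbers: the shift along the tool's x, y, z in cm, then the turn about the tool's x in degrees, then the finger opening in cm, from 0 to 8.54. A call has 1 to 12 rows; each row is the pose to reach, as a shift and turn from the pose commanded when the call began, along the tool's axes at that moment; what a row does not reach only later rows make up. A row lasts 1/12 s, in which the tool goes at most 41.7 mm and 7.16 degrees, less where a joint would pass 70% of its speed; a pose out of reach is approached as far as the arm can. A call with a gripper value outside its range is refused whole. The fingers move at their own pace and stop on an object; "squeeze" is the grip in N (left out, the last holds). Time passes only in rows, so rows that repeat a pose let the fingers close. It gives the time, the measured TCP pose, the force and the opening at its end, in the units of the state.
- bot.get_obs(): the state, without advancing time (a new reading comes with each control period).
- bot.camera(name): name is "scene" or "top"; returns (picture, depth): 480x640x3 uint8, blue, green, red; 480x640 float32, m along the optical axis (not along the pixel's ray), 0 where there is no reading.
- bot.camera_model(name): a dict with "fx", "fy", "cx", "cy" (pixels), "origin" and "attitude" of the camera in the world. Camera axes: x right, y down, z forward; pixel columns grow to the right and rows downward; lengths in m; the calibration is good to about 2 mm. A picture is of the moment at which its call begins. camera_model takes no time and is no camera call.
- bot.job_done(): hands the job in, once; it reports no verdict.
The state is a dict: "time": time; "q": joint angles; "qd": joint speeds; "joint_efforts": joint torques, N m; "ee_pos": TCP position; "tcp_rot": TCP orientation; "wrist_force": force on the tool from outside, world axes, zero at the start; "torque": the same for the moment, N m; "opening": finger opening in m.
Only numpy, scipy, OpenCV 4.12 (cv2) and the standard library are available. Lean on these libraries where they do the work, as an engineer would, in place of code of your own. Each camera call takes 0.05 s, during which the arm holds its last target.

## Working session

There is one attempt and no reset: what is moved stays moved. The work goes in short steps, Python scripts to look and compute and a tool call to move; the robot and the scene stay as the last step left them, time stands still between calls to the robot, and variables do not carry over. Pictures are saved under pics/ and viewed, and the job is handed in when it is done.

Besides the shell and the picture viewer there is one more tool, called after "Call:" as name(argument=value, ...), one argument or row to a line, values as JSON. play_rows: Moves the arm, as the interface text tells. Its arguments: {"type":"object","properties":{"rows":{"type":"array"},"squeeze":{"type":"number"}},"required":["rows"]}

```bash
mkdir -p pics
python3 - <<'E'
from workcell import bot
import cv2, numpy as np
for n in ("top","scene"):
    p,d=bot.camera(n); cv2.imwrite(f"pics/{n}0.png",p); np.save(f"{n}0.npy",d)
    print(n,bot.camera_model(n))
o=bot.get_obs(); print(o)
E
```

```text
top {'fx': 549.4352260235597, 'fy': 549.4352260235597, 'cx': 322.21524059817193, 'cy': 238.88554747283567, 'origin': array([ 0.29982973, -0.0293991 ,  1.23801801]), 'attitude': array([-168.59351595,    0.52243692,  -91.1328136 ])}
scene {'fx': 574.2280896166666, 'fy': 574.2280896166666, 'cx': 323.9296735913723, 'cy': 240.18724874981433, 'origin': array([1.29693676, 0.15837605, 0.93850731]), 'attitude': array([-138.57467848,   -0.61077281,  104.47190544])}
{'time': 0.1, 'q': array([-7.03015752e+01,  5.00836310e+00,  1.00391337e+01,  9.50997092e+01,
        2.22784364e-03,  9.00011908e+01]), 'qd': array([-0.03202734, -0.06645012,  0.14432838,  0.0468761 , -0.02504879,
        0.01355371]), 'joint_efforts': array([-6.18829799e-04, -5.21561015e+01,  4.65654302e+01,  1.59352395e-02,
       -6.52205790e-05, -1.02400563e-05]), 'ee_pos': array([ 0.18532932, -0.51761668,  0.23065124]), 'tcp_rot': array([178.15024446,  89.93102546, 107.84747711]), 'wrist_force': array([ 0.96162705, -0.800422  , -0.35303559]), 'torque': array([ 0.01768246, -0.01027371, -0.0167774 ]), 'opening': 0.08545223831359844}
```

View pics/top0.png

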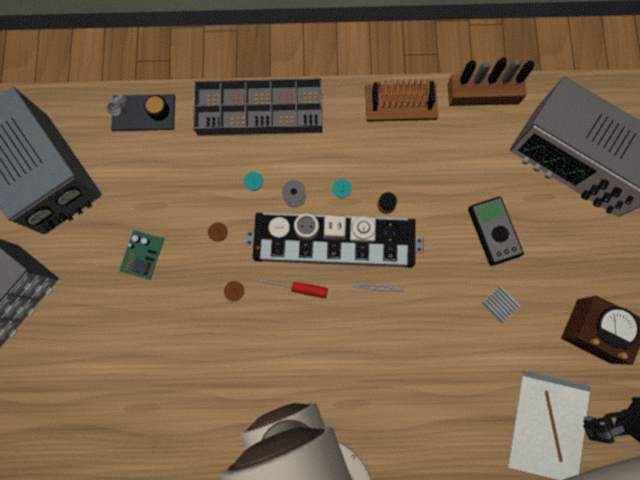

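View pics/scene0.png

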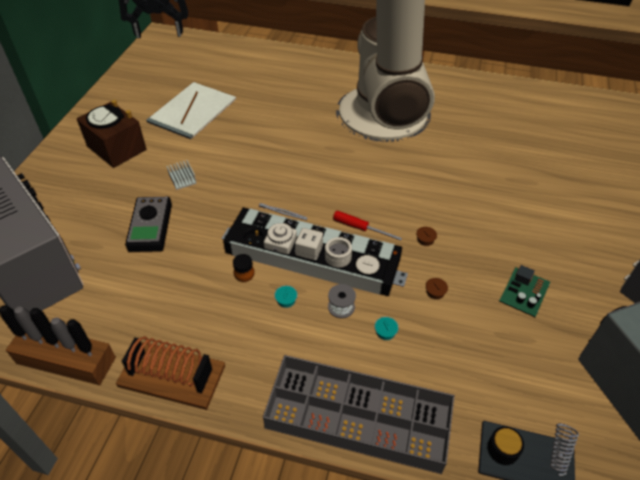

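Top view: four white units on the strip, left to right: the flat round cover (279,228), the round adapter (306,226), a square block (335,226) and a square unit with a dial (363,229). The last socket (391,230) is empty. I'll check the choice in a close crop and measure the strip.

```bash
cat > h.py <<'E'
import numpy as np
from scipy.spatial.transform import Rotation as R
from workcell import bot
def proj(n,P):
    m=bot.camera_model(n); A=R.from_euler('xyz',m['attitude'],degrees=True).as_matrix()
    c=(np.atleast_2d(P)-m['origin'])@A
    return np.c_[m['fx']*c[:,0]/c[:,2]+m['cx'],m['fy']*c[:,1]/c[:,2]+m['cy']]
def ray(n,uv,z):
    m=bot.camera_model(n); A=R.from_euler('xyz',m['attitude'],degrees=True).as_matrix()
    uv=np.atleast_2d(uv); r=np.c_[(uv[:,0]-m['cx'])/m['fx'],(uv[:,1]-m['cy'])/m['fy'],np.ones(len(uv))]@A.T
    return m['origin']+r*((z-m['origin'][2])/r[:,2])[:,None]
E
python3 - <<'E'
import cv2,numpy as np
from h import *
p=cv2.imread("pics/top0.png"); cv2.imwrite("pics/topc.png",cv2.resize(p[200:280,240:430],None,fx=4.2,fy=4.2,interpolation=cv2.INTER_CUBIC))
p=cv2.imread("pics/scene0.png"); cv2.imwrite("pics/scenec.png",cv2.resize(p[190:310,210:420],None,fx=3.8,fy=3.8,interpolation=cv2.INTER_CUBIC))
for uv in [(249,239),(420,244)]: print(ray("top",uv,0.004))
E
```

```text
[[0.55234275 0.14486321 0.004     ]]
[[ 0.53224545 -0.24606095  0.004     ]]
```

View pics/topc.png

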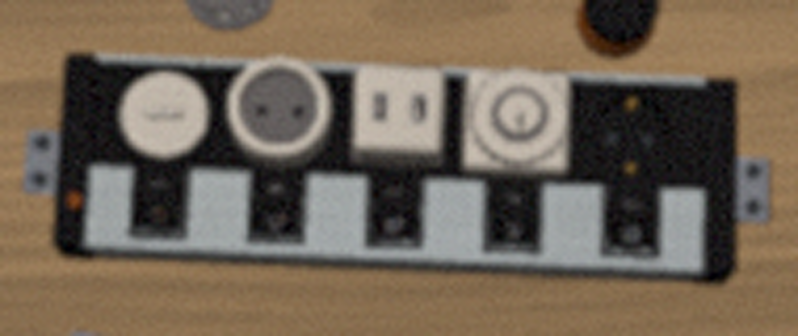

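View pics/scenec.png

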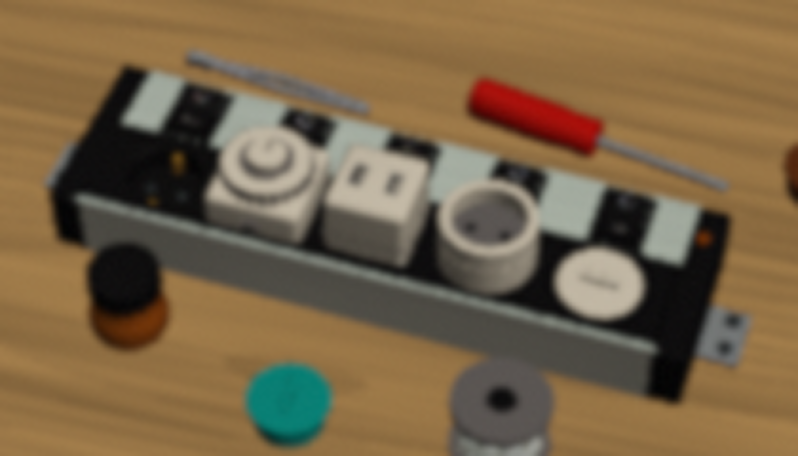

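The crop confirms it. The plain square block with two dark slots is in the middle socket, so rocker2 is the one to press. Next I fit the strip pose from both cameras.

```bash
cat > fit.py <<'E'
import cv2,numpy as np
from h import *
from scipy.optimize import least_squares
T=[((.02,.124,.050),(164,115)),((.02,.062,.076),(279,106)),((.02,0,.083),(400,109)),((.02,-.062,.083),(518,115)),
 ((-.0465,.124,.044),(158,236)),((-.0465,.062,.044),(276,242)),((-.0465,0,.044),(395,246)),((-.0465,-.062,.044),(513,250)),((-.0465,-.124,.044),(630,254)),
 ((0,.203,.003),(25,160)),((0,-.203,.003),(769,190))]
S=[((.02,.124,.050),(600,282)),((.02,.062,.076),(488,217)),((.02,0,.083),(378,178)),((.02,-.062,.083),(266,157)),
 ((.052,.170,.042),(657,350)),((.052,-.170,.042),(78,198))]
off=lambda c,o,f:(np.array(c)+.5)/f-.5+np.array(o)
def W(P,x):
    c,s=np.cos(x[2]),np.sin(x[2]); P=np.array(P)
    return np.c_[x[0]+c*P[:,0]-s*P[:,1],x[1]+s*P[:,0]+c*P[:,1],P[:,2]]
tp=off([b for a,b in T],(240,200),4.2); sp=off([b for a,b in S],(210,190),3.8)
rt=lambda x:(proj("top",W([a for a,b in T],x))-tp).ravel()
rs=lambda x:(proj("scene",W([a for a,b in S],x))-sp).ravel()
for nm,f in (("top",rt),("scene",rs),("both",lambda x:np.r_[rt(x),rs(x)])):
    r=least_squares(f,[.54,-.05,-.05],x_scale=[.01,.01,.01]); x=r.x
    print(nm,x[:2].round(4),np.degrees(x[2]).round(2),"rms px",np.sqrt(np.mean(r.fun**2)).round(2),"r2",W([(-.028,0,.047)],x).round(4),"press",W([(-.042,0,.052)],x).round(4))
    print(r.fun.round(1))
img=cv2.imread("pics/top0.png"); big=cv2.resize(img[200:280,240:430],None,fx=4.2,fy=4.2,interpolation=cv2.INTER_CUBIC)
mod=[(-.028,y,.047) for y in (.124,.062,0,-.062,-.124)]+[(-.042,0,.052)]+[(a,b,.042) for a in(-.052,.052) for b in(-.18,.18)]
for q in proj("top",W(mod,x)): cv2.circle(big,tuple(int(v) for v in (q-[240,200])*4.2),3,(0,0,255),1)
cv2.imwrite("pics/fit.png",big)
E
python3 fit.py
```

```text
top [ 0.5428 -0.0498] -3.45 rms px 0.36 r2 [[ 0.5149 -0.0481  0.047 ]] press [[ 0.5009 -0.0473  0.052 ]]
[-0.  -0.7  0.  -0.1 -0.2 -0.5  0.5 -0.8 -0.1  0.5 -0.1  0.2 -0.3  0.3
 -0.2  0.4  0.2  0.6  0.   0.3  0.  -0.1]
scene [ 0.5429 -0.0513] -4.19 rms px 1.56 r2 [[ 0.5149 -0.0493  0.047 ]] press [[ 0.501  -0.0482  0.052 ]]
[ 0.  -0.8  0.3  0.1 -0.2  0.4  0.3 -1.7  2.9  1.9 -3.5 -1. ]
both [ 0.5429 -0.0505] -3.74 rms px 1.03 r2 [[ 0.5149 -0.0487  0.047 ]] press [[ 0.501  -0.0478  0.052 ]]
[ 0.3 -1.   0.4 -0.3  0.2 -0.5  0.9 -0.7  0.2  0.2  0.1 -0.  -0.1  0.2
  0.   0.5  0.4  0.8  0.4 -0.2  0.3  0.3  0.6 -1.   0.8  0.   0.2  0.5
  0.7 -1.4  3.7  1.6 -3.2 -0.4]
```

View pics/fit.png

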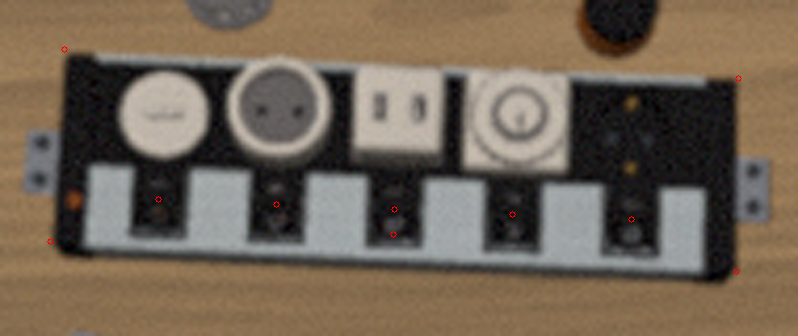

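The fit puts the middle of rocker2 at about (0.515, -0.048) and the press point at about (0.501, -0.048). The two cameras agree within about 1 mm. Now I work out the move in tool axes.

```bash
cat > go.py <<'E'
import sys
from h import *
o=bot.get_obs(); M=R.from_euler('xyz',o['tcp_rot'],degrees=True).as_matrix()
print("t",o['time'],"pos",o['ee_pos'].round(4),"F",o['wrist_force'].round(2),"open",o['opening'],"\n",M.round(3))
a=np.radians(-3.6); sy=np.array([-np.sin(a),np.cos(a),0])
for s in(1,-1): print("turn about tool x to put jaw axis on strip y (deg)",np.degrees(np.arctan2(-(s*sy)@M[:,1],(s*sy)@M[:,2])).round(2))
t=np.array([float(v) for v in sys.argv[1:4]]); print("shift cm",(100*M.T@(t-o['ee_pos'])).round(2))
E
python3 go.py 0.501 -0.048 0.16
```

```text
t 0.1 pos [ 0.1853 -0.5176  0.2307] F [ 0.96 -0.8  -0.35] open 0.08545223831359844 
 [[-0.     0.941  0.337]
 [ 0.001  0.337 -0.941]
 [-1.     0.    -0.001]]
turn about tool x to put jaw axis on strip y (deg) -156.7
turn about tool x to put jaw axis on strip y (deg) 23.3
shift cm [  7.11  45.55 -33.57]
```

Call:
play_rows(
  rows=[
    [[0,1.5,-1],0,0],
    [[0,4.5,-3],2,0],
    [[0,8,-6],4,0],
    [[0,11,-8],6,0],
    [[0,14,-10],8,0],
    [[0,17,-12.5],10,0],
    [[0,20,-15],12,0],
    [[0,23,-17],14,0],
    [[0,26,-19],16,0],
    [[0,29,-21.5],18,0],
    [[0,31,-23],20,0],
    [[0,32,-23.6],21,0],
  ],
  squeeze=20,
)

```text
time: 1.1
ee_pos: [0.4082, -0.1851, 0.2311]
tcp_rot: [-169.8, 90.0, 98.9]
wrist_force: [0.9, 0.3, 0.1]
opening: 0.0003
```

```bash
python3 go.py 0.501 -0.048 0.12
```

```text
t 1.1 pos [ 0.4082 -0.1851  0.2311] F [0.88 0.35 0.07] open 0.00030747088622842003 
 [[-0.     1.    -0.022]
 [ 0.001 -0.022 -1.   ]
 [-1.    -0.    -0.001]]
turn about tool x to put jaw axis on strip y (deg) -177.66
turn about tool x to put jaw axis on strip y (deg) 2.34
shift cm [ 11.12   8.98 -13.9 ]
```

Call:
play_rows(
  rows=[
    [[0,1.5,-2.5],0.5,0],
    [[0,3.5,-5.5],1,0],
    [[1,6,-9],1.5,0],
    [[3,7.5,-12],2.3,0],
    [[5,8.5,-13.5],2.3,0],
    [[7.5,9,-13.9],2.3,0],
    [[9.5,9,-13.9],2.3,0],
    [[11,9,-13.9],2.3,0],
    [[11.1,9,-13.9],2.3,0],
    [[11.1,9,-13.9],2.3,0],
    [[11.1,9,-13.9],2.3,0],
  ],
)

```text
time: 2.02
ee_pos: [0.5005, -0.051, 0.1212]
tcp_rot: [89.7, 90.0, -3.9]
wrist_force: [0.9, -0.4, 0.4]
opening: 0.0001
```

```bash
python3 go.py 0.501 -0.048 0.056
python3 - <<'E'
from h import *
import cv2
for n,b in (("top",(190,290,240,430)),("scene",(150,310,210,420))):
    p,d=bot.camera(n); c=p[b[0]:b[1],b[2]:b[3]]; cv2.imwrite(f"pics/{n}1.png",cv2.resize(c,None,fx=3.7,fy=3.7,interpolation=cv2.INTER_CUBIC))
E
```

```text
t 2.0167 pos [ 0.5005 -0.051   0.1212] F [ 0.89 -0.37  0.37] open 0.00012868679586167543 
 [[ 0.001  0.998 -0.063]
 [-0.    -0.063 -0.998]
 [-1.     0.001  0.   ]]
turn about tool x to put jaw axis on strip y (deg) 179.98
turn about tool x to put jaw axis on strip y (deg) -0.02
shift cm [ 6.52  0.03 -0.3 ]
```

View pics/top1.png

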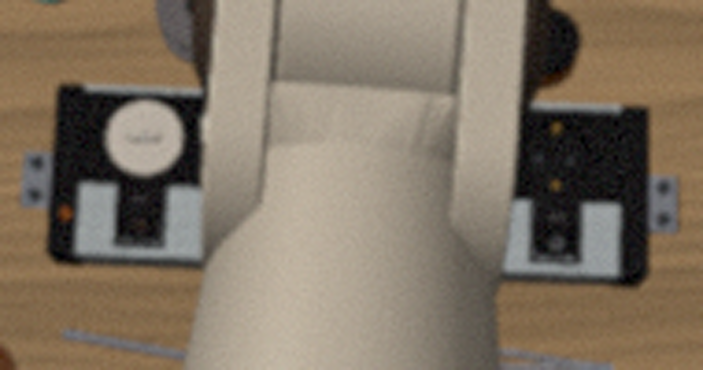

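View pics/scene1.png

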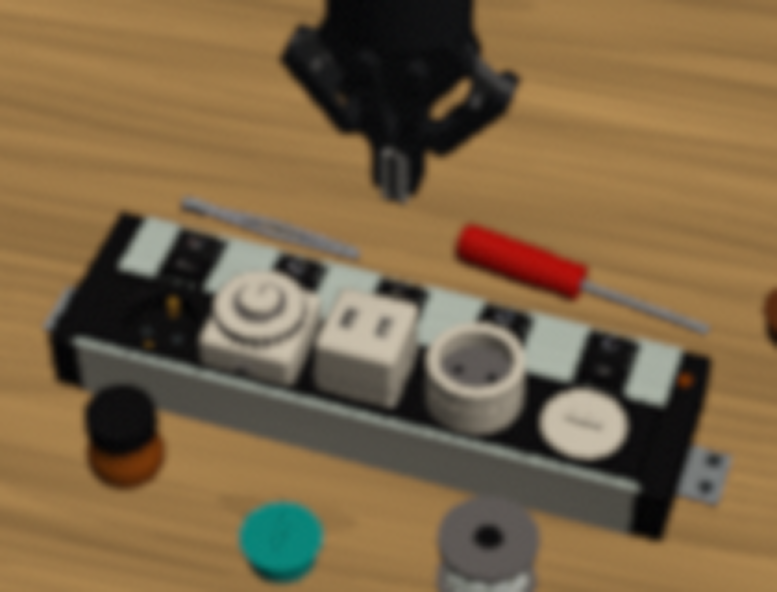

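```bash
python3 -c "
from h import *
print((proj('scene',[bot.get_obs()['ee_pos']])-[210,150])*3.7)"
```

```text
[[398.48054874 192.59060079]]
```

Call:
play_rows(
  rows=[
    [[1.5,0,-0.1],0,0],
    [[3,0,-0.3],0,0],
    [[4.5,0,-0.3],0,0],
    [[5.5,0,-0.3],0,0],
    [[6,0,-0.3],0,0],
    [[6.2,0,-0.3],0,0],
    [[6.2,0,-0.3],0,0],
    [[6.2,0,-0.3],0,0],
  ],
)

```text
time: 2.78
ee_pos: [0.5009, -0.0479, 0.0591]
tcp_rot: [87.9, 89.9, -5.7]
wrist_force: [-0.3, 0.5, -0.6]
opening: -0.0004
```

```bash
python3 go.py 0.501 -0.048 0.047
```

```text
t 2.7833 pos [ 0.5009 -0.0479  0.0591] F [-0.3   0.5  -0.57] open -0.00038744019981450307 
 [[ 0.001  0.998 -0.063]
 [-0.    -0.063 -0.998]
 [-1.     0.001  0.   ]]
turn about tool x to put jaw axis on strip y (deg) 179.99
turn about tool x to put jaw axis on strip y (deg) -0.01
shift cm [1.21 0.01 0.01]
```

Call:
play_rows(
  rows=[
    [[0.3,0,0],0,0],
    [[0.5,0,0],0,0],
    [[0.6,0,0],0,0],
    [[0.7,0,0],0,0],
    [[0.75,0,0],0,0],
    [[0.8,0,0],0,0],
    [[0.8,0,0],0,0],
  ],
)

```text
time: 3.37
ee_pos: [0.5004, -0.0479, 0.0502]
tcp_rot: [-83.2, 90.0, -176.8]
wrist_force: [-0.7, -0.6, 2.0]
opening: 0.0001
```

Contact at z = 0.050, with about 2 N. I'll press on in small steps.

Call:
play_rows(
  rows=[
    [[0.05,0,0],0,0],
    [[0.1,0,0],0,0],
    [[0.15,0,0],0,0],
    [[0.2,0,0],0,0],
    [[0.2,0,0],0,0],
  ],
)

```text
time: 3.78
ee_pos: [0.5004, -0.0478, 0.0481]
tcp_rot: [-102.2, 90.0, 164.2]
wrist_force: [0.2, 0.8, -0.3]
opening: 0.0004
```

The force fell back to zero at 3 to 4 mm of travel, which fits the rocker snapping over. I'll retract and check.

Call:
play_rows(
  rows=[
    [[-1,0,0],0,0],
    [[-3,0,0],0,0],
    [[-6,0,0],0,0],
    [[-9,0,0],0,0],
    [[-12,0,0],0,0],
    [[-14,-2,2],0,0],
    [[-15,-5,4.5],0,0],
    [[-15,-8,7.5],0,0],
    [[-15,-11,11],0,0],
    [[-15,-13,14],0,0],
    [[-15,-15,17],0,0],
    [[-15,-17,20],0,0],
  ],
)

```text
time: 4.78
ee_pos: [0.3167, -0.2378, 0.1995]
tcp_rot: [56.0, 89.9, -37.6]
wrist_force: [0.2, 0.3, 0.1]
opening: 0.0
```

Call:
play_rows(
  rows=[
    [[0,-1.5,2.5],0,0],
    [[0,-3,5],0,0],
    [[0,-4.5,7.5],0,0],
    [[0,-6,10],0,0],
    [[0,-7,12],0,0],
    [[0,-7.5,13],0,0],
    [[0,-7.5,13],0,0],
  ],
)

```text
time: 5.37
ee_pos: [0.2343, -0.3631, 0.1987]
tcp_rot: [6.0, 90.0, -87.8]
wrist_force: [0.6, -0.2, 0.4]
opening: 0.0001
```

Run:
```python
from h import *
import cv2
A=[cv2.imread("pics/top0.png"),cv2.imread("pics/scene0.png")]
ps=[np.mean([bot.camera(n)[0].astype(float) for _ in range(4)],0).astype(np.uint8) for n in("top","scene")]
for n,p,a in zip(("top","scene"),ps,A):
    cv2.imwrite(f"pics/{n}2full.png",p)
    b=(200,280,240,430) if n=="top" else (190,310,210,420); f=lambda q:cv2.resize(q[b[0]:b[1],b[2]:b[3]],None,fx=3.4 if n=="top" else 2.4,fy=3.4 if n=="top" else 2.4,interpolation=cv2.INTER_CUBIC)
    cv2.imwrite(f"pics/{n}2.png",cv2.convertScaleAbs(np.vstack([f(a),f(p)]),alpha=1.5))
print(bot.get_obs()['time'],bot.get_obs()['ee_pos'])
```

```text
5.7667 [ 0.23570865 -0.36123323  0.19842299]
```

View pics/top2.png

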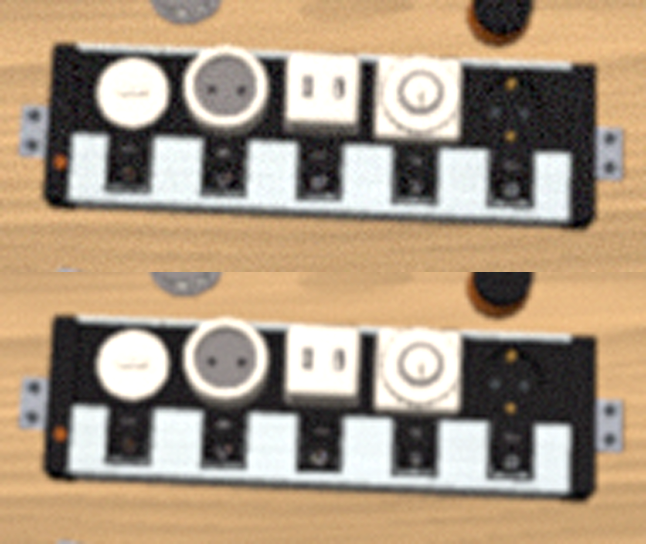

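View pics/scene2.png

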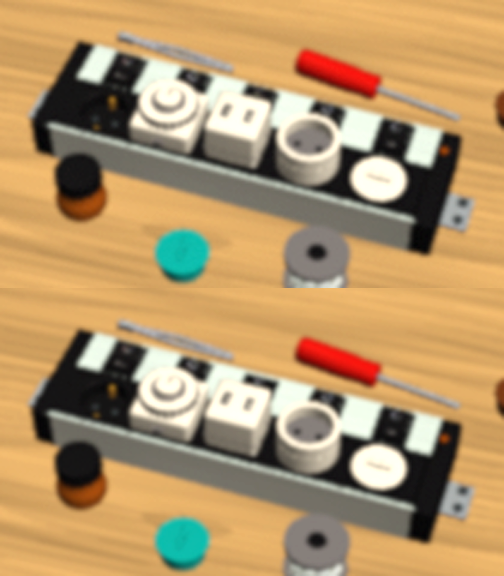

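Nothing else seems to have moved, and rocker2 looks different from its neighbours at (319,455). I'll enlarge the rocker row with more averaging and measure the height.

Run:
```python
from h import *
import cv2
from fit import W
x=[.5428,-.0498,np.radians(-3.5)]
r=[bot.camera("top") for _ in range(16)]
p=np.mean([a.astype(float) for a,_ in r],0); d=np.median([b for _,b in r],0); d0=np.load("top0.npy")
q=np.clip((p[232:268,262:415]-10)*2.2,0,255).astype(np.uint8)
cv2.imwrite("pics/row.png",cv2.resize(q,None,fx=5,fy=5,interpolation=cv2.INTER_CUBIC))
m=bot.camera_model("top"); A=R.from_euler('xyz',m['attitude'],degrees=True).as_matrix()
def h(d,u,v):
    out=[]
    for du in(-2,-1,0,1,2):
        U,V=int(round(u))+du,int(round(v)); out.append((m['origin']+A@np.array([(U-m['cx'])/m['fx'],(V-m['cy'])/m['fy'],1])*d[V,U])[2])
    return np.mean(out)
for i,y in enumerate((.124,.062,0,-.062,-.124)):
    print(i,[(o,round(1000*h(d0,*proj("top",W([(-.028+o,y,.049)],x))[0]),1),round(1000*h(d,*proj("top",W([(-.028+o,y,.049)],x))[0]),1)) for o in(-.013,-.010,.010,.013)])
b=cv2.imread("pics/top0.png").astype(float); D=np.abs(p-b).max(2); D[D<45]=0
n,l,s,c=cv2.connectedComponentsWithStats((D>0).astype(np.uint8)); print([(tuple(s[k][:4]),s[k][4]) for k in range(1,n) if s[k][4]>5])
print(bot.get_obs()['time'])
```

```text
top [ 0.5428 -0.0498] -3.45 rms px 0.36 r2 [[ 0.5149 -0.0481  0.047 ]] press [[ 0.5009 -0.0473  0.052 ]]
[-0.  -0.7  0.  -0.1 -0.2 -0.5  0.5 -0.8 -0.1  0.5 -0.1  0.2 -0.3  0.3
 -0.2  0.4  0.2  0.6  0.   0.3  0.  -0.1]
scene [ 0.5429 -0.0513] -4.19 rms px 1.56 r2 [[ 0.5149 -0.0493  0.047 ]] press [[ 0.501  -0.0482  0.052 ]]
[ 0.  -0.8  0.3  0.1 -0.2  0.4  0.3 -1.7  2.9  1.9 -3.5 -1. ]
both [ 0.5429 -0.0505] -3.74 rms px 1.03 r2 [[ 0.5149 -0.0487  0.047 ]] press [[ 0.501  -0.0478  0.052 ]]
[ 0.3 -1.   0.4 -0.3  0.2 -0.5  0.9 -0.7  0.2  0.2  0.1 -0.  -0.1  0.2
  0.   0.5  0.4  0.8  0.4 -0.2  0.3  0.3  0.6 -1.   0.8  0.   0.2  0.5
  0.7 -1.4  3.7  1.6 -3.2 -0.4]
0 [(-0.013, np.float64(52.1), np.float64(52.8)), (-0.01, np.float64(53.3), np.float64(52.0)), (0.01, np.float64(46.9), np.float64(48.0)), (0.013, np.float64(46.4), np.float64(47.8))]
1 [(-0.013, np.float64(49.0), np.float64(49.5)), (-0.01, np.float64(51.2), np.float64(52.2)), (0.01, np.float64(48.4), np.float64(47.8)), (0.013, np.float64(46.5), np.float64(48.0))]
2 [(-0.013, np.float64(50.2), np.float64(47.7)), (-0.01, np.float64
[... 1618 characters left out ...]
int32(251)), ((np.int32(245), np.int32(435), np.int32(18), np.int32(12)), np.int32(106)), ((np.int32(252), np.int32(440), np.int32(16), np.int32(9)), np.int32(29)), ((np.int32(238), np.int32(447), np.int32(8), np.int32(4)), np.int32(13)), ((np.int32(457), np.int32(451), np.int32(98), np.int32(29)), np.int32(1025)), ((np.int32(216), np.int32(453), np.int32(76), np.int32(27)), np.int32(1024)), ((np.int32(229), np.int32(459), np.int32(6), np.int32(4)), np.int32(13)), ((np.int32(299), np.int32(459), np.int32(36), np.int32(21)), np.int32(128)), ((np.int32(230), np.int32(465), np.int32(4), np.int32(5)), np.int32(10)), ((np.int32(320), np.int32(470), np.int32(4), np.int32(5)), np.int32(11))]
6.5667
```

View pics/row.png

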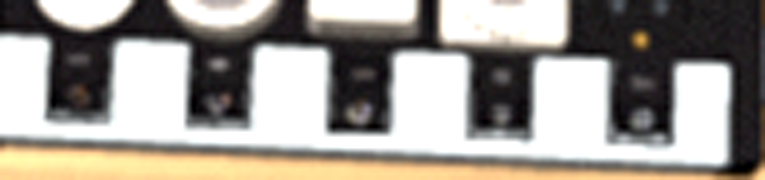

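Rocker2 has tipped: its near end is down at 48 mm and its far end up at 52 mm. The other four are unchanged. In the picture, the middle rocker's front (360,125) has lost the raised lip that its neighbours show. The only picture changes are from the arm itself. Handing in.

```bash
python3 -c "
from workcell import bot
print(bot.job_done())"
```

```text
the job is handed in; nothing more can be done
None
```

The USB charger's socket is switched off. The charger sits in the middle socket, so I pressed the near end of rocker2 with closed fingertips. I read about 2 N on contact at 50 mm, and the force was back to zero by 48 mm, as expected when it snaps over. I then lifted the hand straight up, moved it clear, and handed the job in at about 6.6 s.

**Rocker2:** depth readings show its near end went from about 51 to 48 mm and its far end from about 47 to 52 mm, so it is off.

**Other sockets and objects:** the other four rockers still have their near ends up at about 50–53 mm. A before-and-after comparison of the top view found no changes around the strip, the plugged-in units, or the tools and parts. The only differences were where the arm, gripper and their shadow were. That region partly reaches the lower right of the picture, away from the strip.

**Disagreement:** the two cameras' strip fits differed by about 1 mm and 0.7°. The scene camera's picks of the strip's rear corners were up to 3.5 px off. This did not affect the press, and no check failed.

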